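# Unlatch the steel-lidded bottle case

## Task

Unlatch the bottle case that has the bare grey steel lid: first slide its red safety tab sideways, away from the latch bar, as far as it goes; then swing the brass latch bar up by its black grip until it stands upright, and let go. Leave the wood-lidded case beside it alone.

Things in the scene. Friction and masses are not known exactly. Their poses are not given: they have to be found in the camera images.
- steel_case: Fixed bottle case 320 (x) x 150 (y) x 100 mm high, dark sides, bare grey steel lid, flat at z 100; left or right of the wood-lidded one, turned up to 0.3 rad. Origin: centre of its underside; x along its length away from the robot, y left, z up. Latch bar and red tab lie on the lid; their sizes are in mm in this frame, joints at 0. Guide strips 3 mm high beside the tab are only for looks.
- steel_tab (a joint): Red safety tab, slide in m: 0 locked (starts 0 to 0.004), grows towards the case's -y (right, seen from the robot), stop 0.030. Upright knob 16 (x) x 24 (y), centre x -10, y -20, z 101 to 150; its flat tongue, also 16 wide, z 119 to 125, reaches to y 38 over the bar and stops it lifting; clear of the bar beyond 0.017. Friction 1.5 N, stays where left.
- steel_latch (a joint): Brass latch bar, hinge in rad: 0 lying on the lid, grows as its near end swings up and away from the robot, stop 1.57 (upright). Axis along y through x 40, y 30, z 112. Bar 16 wide, z 107 to 117, to x -85; upright black grip on its near end 30 (x) x 16 (y), centre x -70, y 30, z 107 to 145. Lifts with 2 to 3 N at the grip, stays where left.
- wood_case: Bystander, not to be touched: a fixed case of the same size and with the same red tab and latch bar, but with a brown wooden lid; origin and axes as for the steel case.

How it is judged:
By the outcome, as a careful person would: the job done as asked, in the order asked, and still so for the second after the job is handed in, with the robot touching nothing.
It also fails if it takes over 51 s, if anything falls off the work surface, if the arm or the gripper's body presses on something with over 40 N, if the wrist force passes 120 N, or if a joint passes its speed limit or range.

## Robot

A 6-joint arm with a two-finger parallel gripper is mounted at the origin on the work surface. World frame = base frame: x ahead of the robot, y to its left, z up, the work surface at z = 0. Lengths are in m, angles in rad, forces in N, time in s.
With the tool pointing down it reaches from about 0.325 to 1 m from the base axis. Payload 5.1 kg.
Tool frame: the origin (TCP) lies midway between the tips of the shut fingers; the grasp point (between the pads) lies 19 mm behind it; z points along the fingers, y is the line along which they close (so a half turn about z gives the same grasp; the last joint's range is limited). The gripper opens to 85 mm and grips with 20 to 120 N. Pads are 22 mm wide; open, the fingers measure 114 mm over their backs; the gripper's body (76 mm by 85 mm) begins 54 mm behind the grasp point. The pads swing forward as they close: fully open they stand 13 mm farther back than shut.
Start: joints at [1.017, 0.124, 1.65, -0, 1.367, -0.083], TCP at [0.295, 0.579, 0.231] pointing down, gripper open.
Joint ranges: [-2.61, 2.61], [-1.02, 2.33], [0.03, 2.71], [-1.35, 4.49], [0.32, 2.68], [-2.91, 2.91]. Speed limits (rad/s): [2.57, 2.57, 3.14, 3.14, 3.14, 3.14].

## Interface

Orientations are given as a unit quaternion [x, y, z, w].
In Python, from workcell import * gives the robot as it stands.
- The arm moves only by the tool servo_tool, never from a script. Its argument "moves" is a list that holds one entry, the list of rows, each a list of 5 numbers: the shift along the tool's x, y, z in m, then the turn about the tool's z in rad, then the opening, from 0 (shut) to 1 (fully open). A call has 1 to 12 rows; each row is the pose to reach, as a shift and turn from the pose commanded when the call began, along the tool's axes at that moment; what a row does not reach only later rows make up. A row lasts 1/8 s, in which the tool goes at most 62.5 mm and 10.7 degrees, less where a joint would pass 70% of its speed; a pose out of reach is approached as far as the arm can. A call with a gripper value outside its range is refused whole. The fingers move at their own pace and stop on an object; "grip_force" is the grip in N (left out, the last holds). Time passes only in rows, so rows that repeat a pose let the fingers close. It gives the time, the measured TCP pose, the force, the opening and the grip force at its end, in the units of the state.
- get_obs(): the state, without advancing time (a new reading comes with each control period).
- capture(name): name is "side" or "top" or "wrist"; returns the picture (400x640x3 uint8, blue, green, red); there is no depth.
- camera_params(name): a dict with "fx", "fy", "cx", "cy" (pixels), "T" (4x4, takes a point from camera to world coordinates). Camera axes: x right, y up, looking along -z (the intrinsics and any distortion apply to the point x, -y, -z); pixel columns grow to the right and rows downward; lengths in m; the calibration is good to about 2 mm. A picture is of the moment at which its call begins: read the wrist's pose just before it. camera_params takes no time and is no camera call; for the wrist camera it gives the pose at the moment of the call.
- hand_in(): hands the job in; it is judged then, once.
The state is a dict: "time": time; "joint_pos": joint angles; "qvel": joint speeds; "joint_torque": joint torques, N m; "ee_pos": TCP position; "tool_rot": TCP orientation; "force": force on the tool from outside, world axes, zero at the start; "ft_torque": the same for the moment, N m; "width": finger opening in m; "grasp_force": force on a finger pad.
Only numpy, scipy, OpenCV 4.12 (cv2) and the standard library are available. Lean on these libraries where they do the work, as an engineer would, in place of code of your own. Each camera call takes 0.05 s, during which the arm holds its last target. There are 200 camera calls.

## Working session

There is one attempt and no reset: what is moved stays moved. The work goes in short steps, Python scripts to look and compute and a tool call to move; the robot and the scene stay as the last step left them, time stands still between calls to the robot, and variables do not carry over. Pictures are saved under pics/ and viewed, at most 10 in all, crops included, and the job is handed in when it is done.

Besides the shell and the picture viewer there is one more tool, called after "Emit:" as name(argument=value, ...), one argument or row to a line, values as JSON. servo_tool: Moves the arm, as the interface text tells. Its arguments: {"type":"object","properties":{"moves":{"type":"array","items":{"type":"array","items":{"type":"array","items":{"type":"number"}}}},"grip_force":{"type":"number"}},"required":["moves"]}

```bash
mkdir -p pics; ls; python3 - <<'E'
from workcell import *
import cv2
o=get_obs(); print(o)
for n in ("top","side"):
    cv2.imwrite(f"pics/{n}0.png",capture(n)); p=camera_params(n); print(n,p)
E
```

```text
pics
{'time': 0.0, 'joint_pos': array([ 1.01740550e+00,  1.24511549e-01,  1.65168367e+00, -4.78424574e-05,
        1.36749781e+00, -8.25884899e-02]), 'qvel': array([-1.53077524e-04, -2.52237023e-04, -9.22199322e-04, -9.48865769e-04,
        6.26176935e-05,  3.17977295e-04]), 'joint_torque': array([-1.76091760e-05, -4.23619652e+01, -3.65447652e+01, -1.78589148e-04,
        7.19966280e-03,  1.71216675e-05]), 'ee_pos': array([0.29454707, 0.5787418 , 0.23004313]), 'tool_rot': array([ 2.33228261e-01,  9.72421449e-01, -1.00486180e-03, -3.06100279e-04]), 'force': array([-0.10489791,  0.20453841, -0.28681486]), 'ft_torque': array([ 0.0271809 ,  0.01862968, -0.00621104]), 'grasp_force': 0.0, 'width': 0.08559003862018587}
top {'fx': 485.6810818704926, 'fy': 485.6810818704926, 'cx': 322.1658047297531, 'cy': 205.99571986923806, 'T': array([[-6.20194795e-04,  9.79967848e-01, -1.99154796e-01,
         4.49790063e-01],
       [-9.99986148e-01,  4.33177671e-04,  5.24559997e-03,
         9.97843567e-03],
       [ 5.22678872e-03,  1.99155291e-01,  9.79954004e-01,
         8.60877324e-01],
       [ 0.00000000e+00,  0.00000000e+00,  0.00000000e+00,
         1.00000000e+00]])}
side {'fx': 386.6667407975927, 'fy': 386.6667407975927, 'cx': 321.37131900864523, 'cy': 203.26729265668425, 'T': array([[-0.95803438,  0.18835678, -0.21608299,  0.43993246],
       [-0.28644979, -0.60066468,  0.74642378,  0.54999919],
       [ 0.01080056,  0.77699657,  0.62941217,  0.58353121],
       [ 0.        ,  0.        ,  0.        ,  1.        ]])}
```

View pics/top0.png

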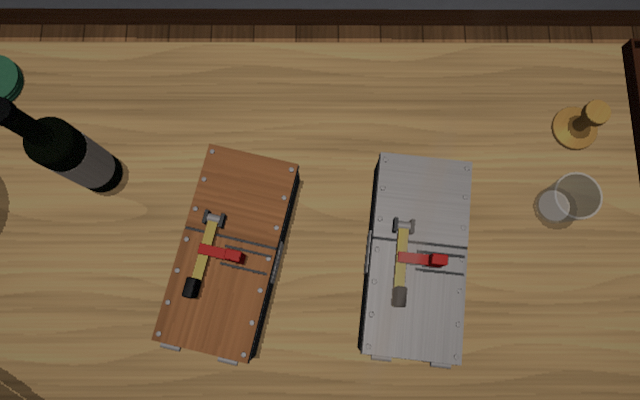

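View pics/side0.png

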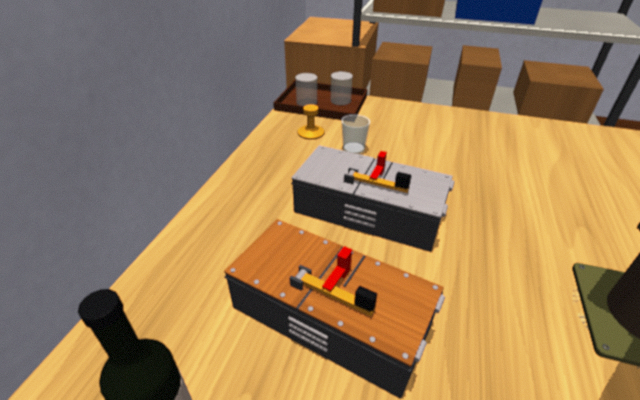

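The top view shows the steel case on the right, with lid corners at about (380,153), (472,160), (461,364) and (361,352). Its knob is at (439,260) and its grip at (400,296). The wood case is on the left.

```bash
cat > h.py <<'E'
import numpy as np, cv2
from workcell import *
def ray(p,uv,z):
    uv=np.atleast_2d(uv).astype(float)
    d=np.c_[(uv[:,0]-p["cx"])/p["fx"],-(uv[:,1]-p["cy"])/p["fy"],-np.ones(len(uv))]@p["T"][:3,:3].T
    o=p["T"][:3,3]; return o+d*((z-o[2])/d[:,2])[:,None]
E
python3 - <<'E'
from h import *
im=cv2.imread("pics/top0.png"); p=camera_params("top")
hsv=cv2.cvtColor(im,cv2.COLOR_BGR2HSV)
m=((hsv[...,1]<40)&(hsv[...,2]>80)).astype(np.uint8)*255
m[:, :340]=0; m[:,500:]=0; m[:130]=0
m=cv2.morphologyEx(m,cv2.MORPH_CLOSE,np.ones((9,9)))
m=cv2.morphologyEx(m,cv2.MORPH_OPEN,np.ones((21,21)))
c=max(cv2.findContours(m,0,2)[0],key=cv2.contourArea)[:,0]
w=ray(p,c,0.1)[:,:2]
r=cv2.minAreaRect((w*1000).astype(np.float32)); print(r, cv2.boxPoints(r))
b=cv2.boxPoints(r)/1000
e=[b[(i+1)%4]-b[i] for i in range(4)]; L=max(e,key=np.linalg.norm); L=L*np.sign(L[0]); yaw=np.arctan2(L[1],L[0])
R=np.array([[np.cos(yaw),-np.sin(yaw)],[np.sin(yaw),np.cos(yaw)]]); C=np.array(r[0])/1000
print("C",C,"yaw",yaw)
red=((hsv[...,1]>150)&((hsv[...,0]<8)|(hsv[...,0]>172))&(hsv[...,2]>60)); red[:,:340]=0
print("red ext at z.15 in case frame:")
ys,xs=np.nonzero(red); 
q=(ray(p,np.c_[xs,ys],.15)[:,:2]-C)@R; print(q.min(0),q.max(0))
q=(ray(p,np.c_[xs,ys],.125)[:,:2]-C)@R; print(q.min(0),q.max(0))
print("grip top", (ray(p,[[400,297]],.145)[:,:2]-C)@R, "knob top",(ray(p,[[440,260]],.15)[:,:2]-C)@R)
for n,l in dict(knob=[-.01,-.02],grip=[-.07,.03],hinge=[.04,.03]).items(): print(n,C+R@l)
E
```

```text
((526.5438842773438, -142.61904907226562), (155.93324279785156, 322.8871765136719), 83.48609924316406) [[ 357.29764 -201.76749]
 [ 678.1004  -238.39719]
 [ 695.79016  -83.47061]
 [ 374.98737  -46.84091]]
C [ 0.52654388 -0.14261905] yaw -0.11368899
red ext at z.15 in case frame:
[-0.01947954 -0.03488279] [-0.00061764  0.00554412]
[-0.01687396 -0.0411352 ] [0.00265128 0.00071343]
grip top [[-0.06953944  0.0282709 ]] knob top [[-0.01005318 -0.02478809]]
knob [ 0.51433956 -0.16135549]
grip [ 0.46039911 -0.10487162]
hinge [ 0.56968899 -0.11735049]
```

Emit:
servo_tool(
  moves=[
    [[-0.2075,-0.263,-0.05,-0.15,0.6],[-0.2075,-0.263,-0.05,-0.3,0.6],[-0.2075,-0.263,-0.05,-0.37,0.6],[-0.2075,-0.263,-0.05,-0.37,0.6],[-0.2075,-0.263,-0.05,-0.37,0.6],[-0.487,-0.547,-0.05,-0.37,0.6],[-0.487,-0.547,-0.05,-0.37,0.6],[-0.487,-0.547,-0.05,-0.37,0.6],[-0.487,-0.547,-0.05,-0.37,0.6],[-0.487,-0.547,-0.05,-0.37,0.6],[-0.487,-0.547,-0.05,-0.37,0.6],[-0.487,-0.547,-0.05,-0.37,0.6]],
  ],
)

```text
time: 1.6
ee_pos: [0.4807, -0.1315, 0.2809]
tool_rot: [0.051, 0.999, 0.0, -0.0]
force: [-0.0, 0.2, 0.4]
width: 0.0514
grasp_force: 0.0
```

```bash
python3 - <<'E'
from h import *
o=get_obs(); p=camera_params("wrist"); im=capture("wrist"); cv2.imwrite("pics/w1.png",im)
import pickle; pickle.dump(p,open("w1.pkl","wb"))
print(o["time"],o["ee_pos"],o["tool_rot"],o["force"],o["width"],p["T"][:3,3])
E
```

```text
1.6 [ 0.48073315 -0.13153384  0.28086933] [ 5.12155300e-02  9.98687593e-01  1.07371646e-04 -2.24741289e-04] [-0.0150979   0.16205906  0.39749407] 0.05137229064699177 [ 0.40524158 -0.12479042  0.42316552]
```

View pics/w1.png

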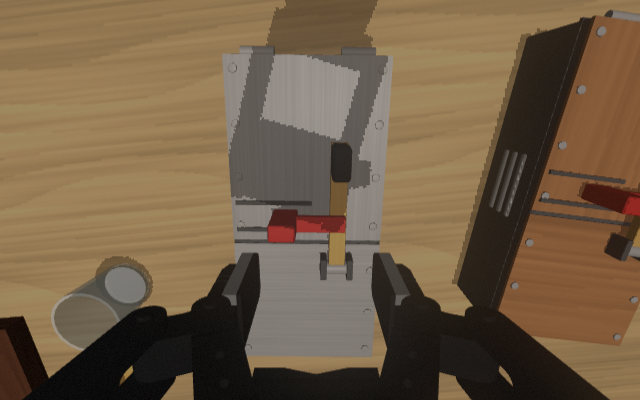

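The wrist view shows the lid corners at about (223,55), (392,57), (370,356) and (247,353). The red knob is near (283,226), the black grip spans about (331–351, 143–182), and the hinge is at about (337,267).

```bash
python3 - <<'E'
from h import *
import pickle; p=pickle.load(open("w1.pkl","rb")); im=cv2.imread("pics/w1.png")
c=ray(p,[[223,55],[392,57],[370,356],[247,353]],.1)[:,:2]
print("corners",c,[np.linalg.norm(c[i]-c[(i+1)%4]) for i in range(4)])
f=(c[2]+c[3]-c[0]-c[1])/2; yaw=np.arctan2(f[1],f[0]); C=c.mean(0)
R=np.array([[np.cos(yaw),-np.sin(yaw)],[np.sin(yaw),np.cos(yaw)]]); print(C,yaw)
for n,l in dict(knob=[-.01,-.02],grip=[-.07,.03],hinge=[.04,.03]).items(): print(n,C+R@l)
hsv=cv2.cvtColor(im,cv2.COLOR_BGR2HSV)
red=((hsv[...,1]>150)&((hsv[...,0]<8)|(hsv[...,0]>172))); red[:,400:]=0
ys,xs=np.nonzero(red)
for z in(.15,.125):
    w=(ray(p,np.c_[xs,ys],z)[:,:2]-C)@R; print("red",z,w.min(0),w.max(0))
print("grip px top far edge etc",[(u,((ray(p,[u],.145)[:,:2]-C)@R).round(4)) for u in [(331,145),(351,145),(331,182),(351,182)]])
cv2.imwrite("pics/w1c.png",cv2.resize(im[130:280,210:400],None,fx=4,fy=4,interpolation=cv2.INTER_NEAREST))
E
```

```text
corners [[ 0.35931018 -0.20137758]
 [ 0.37591333 -0.05412757]
 [ 0.69131879 -0.09074061]
 [ 0.67284222 -0.23068047]] [np.float64(0.14818310208690966), np.float64(0.3175234141011846), np.float64(0.14115433363739344), np.float64(0.31489839303298894)]
[ 0.52484613 -0.14423156] -0.10442399139490098
knob [ 0.51281591 -0.16308027]
grip [ 0.45835446 -0.10709857]
hinge [ 0.56775527 -0.11856435]
red 0.15 [-0.03233134 -0.28970753] [0.16843509 0.03260314]
red 0.125 [-0.0242183  -0.31685004] [0.1949222  0.03495838]
grip px top far edge etc [((331, 145), array([[-0.0863,  0.0197]])), ((351, 145), array([[-0.0863,  0.036 ]])), ((331, 182), array([[-0.0555,  0.0202]])), ((351, 182), array([[-0.0555,  0.037 ]]))]
```

View pics/w1c.png

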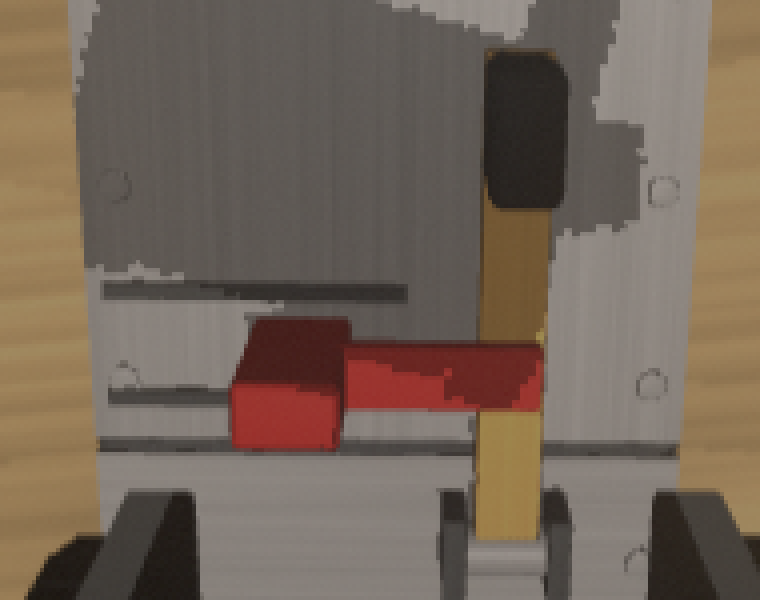

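The crop shows the knob's top face centred at about (281.8,234) in the full picture, with the tongue over the bar. The grip sits where the lid fit predicts, to within 2 mm.

```bash
python3 - <<'E'
from h import *
import pickle; p=pickle.load(open("w1.pkl","rb"))
k=ray(p,[[281.8,234]],.15)[0,:2]; g=ray(p,[[341.5,163]],.145)[0,:2]
o=get_obs(); from scipy.spatial.transform import Rotation as Ro
T=Ro.from_quat(o["tool_rot"]).as_matrix(); print(T.round(3))
yaw=-.107; print("yaw tool-y deg",np.degrees(np.arctan2(T[1,1],T[0,1])),"want",90+np.degrees(yaw))
for n,w,z in(("knob",k,.135),("grip",g,.128)):
    d=np.r_[w,z]-o["ee_pos"]; print(n,w,(T.T@d).round(4))
E
```

```text
[[-0.994  0.105 -0.   ]
 [ 0.105  0.994 -0.004]
 [ 0.    -0.004 -1.   ]]
yaw tool-y deg 83.95043824266189 want 83.86935159210019
knob [ 0.51208222 -0.16470553] [-0.0333 -0.025   0.1457]
grip [ 0.45665302 -0.10830628] [0.0277 0.0252 0.1525]
```

Emit:
servo_tool(
  moves=[
    [[-0.033,-0.025,0.05,0,0.6],[-0.033,-0.025,0.1,0,0.6],[-0.033,-0.025,0.13,0,0.6],[-0.033,-0.025,0.149,0,0.6],[-0.033,-0.025,0.149,0,0.6],[-0.033,-0.025,0.149,0,0.2],[-0.033,-0.025,0.149,0,0.2],[-0.033,-0.025,0.149,0,0.2],[-0.033,-0.025,0.149,0,0.2]],
  ],
  grip_force=20,
)

```text
time: 2.78
ee_pos: [0.5115, -0.1626, 0.1352]
tool_rot: [0.05, 0.999, -0.006, 0.001]
force: [-4.4, -16.9, -0.2]
width: 0.0231
grasp_force: 24.3
```

Emit:
servo_tool(
  moves=[
    [[0,-0.01,0,0,0.2],[0,-0.02,0,0,0.2],[0,-0.03,0,0,0.2],[0,-0.034,0,0,0.2],[0,-0.034,0,0,0.2]],
  ],
)

```text
time: 3.4
ee_pos: [0.5083, -0.192, 0.1351]
tool_rot: [0.051, 0.999, -0.001, 0.001]
force: [-4.2, 0.3, 6.1]
width: 0.0236
grasp_force: 25.0
```

Emit:
servo_tool(
  moves=[
    [[0,-0.004,0,0,0.2],[0,-0.004,0,0,0.2]],
  ],
)

```text
time: 3.65
ee_pos: [0.5081, -0.1936, 0.1351]
tool_rot: [0.051, 0.999, 0.002, 0.001]
force: [-4.5, 7.9, 8.6]
width: 0.0231
grasp_force: 25.2
```

Emit:
servo_tool(
  moves=[
    [[0,0,0,0,0.6],[0,0,0,0,0.6],[0,0,0,0,0.6],[0,0,-0.04,0,0.6],[0,0,-0.08,0,0.6],[0.06,0.05,-0.11,0,0.6],[0.06,0.088,-0.11,0,0.6],[0.06,0.088,-0.11,0,0.6]],
  ],
)

```text
time: 4.65
ee_pos: [0.4563, -0.0996, 0.2435]
tool_rot: [0.049, 0.999, -0.0, 0.001]
force: [0.6, 0.3, 0.1]
width: 0.0514
grasp_force: 0.0
```

```bash
python3 - <<'E'
from h import *
o=get_obs(); p=camera_params("wrist"); im=capture("wrist"); cv2.imwrite("pics/w2.png",im)
import pickle; pickle.dump(p,open("w2.pkl","wb"))
print(o["time"],o["ee_pos"],o["tool_rot"],o["force"],o["width"])
E
```

```text
4.65 [ 0.45627027 -0.09961856  0.24350178] [ 4.86770232e-02  9.98813631e-01 -2.27396746e-04  1.35138343e-03] [0.62624667 0.34160982 0.06322333] 0.05139102243609546
```

View pics/w2.png

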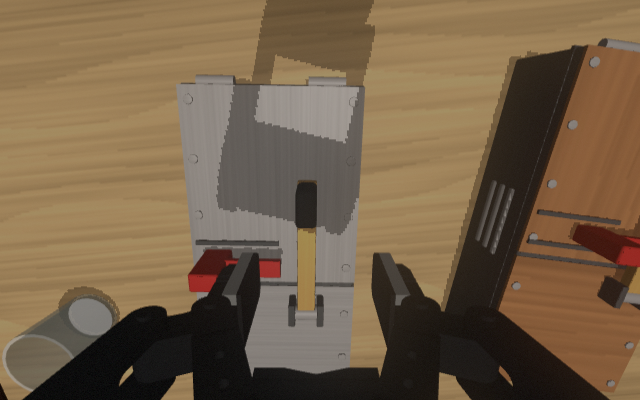

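The tab is now fully clear: its tongue end at u≈281 is well left of the bar at u≈298, a gap of about 15 mm. The grip at (307,205) is about 9 mm to the right of the finger midline.

Emit:
servo_tool(
  moves=[
    [[-0.001,-0.0087,0.05,0,0.6],[-0.001,-0.0087,0.1,0,0.6],[-0.001,-0.0087,0.1335,0,0.6],[-0.001,-0.0087,0.1335,0,0.6],[-0.001,-0.0087,0.1335,0,0.1],[-0.001,-0.0087,0.1335,0,0.1],[-0.001,-0.0087,0.1335,0,0.1],[-0.001,-0.0087,0.1335,0,0.1]],
  ],
  grip_force=30,
)

```text
time: 5.7
ee_pos: [0.4583, -0.1076, 0.1111]
tool_rot: [0.051, 0.999, 0.003, 0.002]
force: [1.4, 15.6, 3.3]
width: 0.0157
grasp_force: 33.2
```

Emit:
servo_tool(
  moves=[
    [[-0.004,0.001,-0.016,0,0.1],[-0.011,0.001,-0.031,0,0.1],[-0.0195,0.001,-0.045,0,0.1],[-0.03,0.001,-0.058,0,0.1],[-0.03,0.001,-0.058,0,0.1]],
  ],
)

```text
time: 6.32
ee_pos: [0.4869, -0.1107, 0.1687]
tool_rot: [0.051, 0.999, 0.002, 0.0]
force: [-2.1, 7.7, 3.1]
width: 0.0159
grasp_force: 32.0
```

Emit:
servo_tool(
  moves=[
    [[-0.0125,0.0005,-0.011,0,0.1],[-0.0265,0.0005,-0.0195,0,0.1],[-0.0415,0.0005,-0.0265,0,0.1],[-0.0575,0.0005,-0.0305,0,0.1],[-0.074,0.0005,-0.0325,0,0.1],[-0.0905,0.0005,-0.032,0,0.1],[-0.0985,0.0005,-0.031,0,0.1],[-0.103,0.0005,-0.03,0,0.1],[-0.103,0.0005,-0.03,0,0.1]],
  ],
)

```text
time: 7.45
ee_pos: [0.5902, -0.1223, 0.1999]
tool_rot: [0.05, 0.999, -0.0, 0.002]
force: [-0.6, 2.1, 5.6]
width: 0.0157
grasp_force: 32.8
```

```bash
python3 - <<'E'
from h import *
im=capture("side"); cv2.imwrite("pics/s2.png",cv2.resize(im[60:260,250:500],None,fx=3,fy=3))
E
```

```text
(no output)
```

View pics/s2.png

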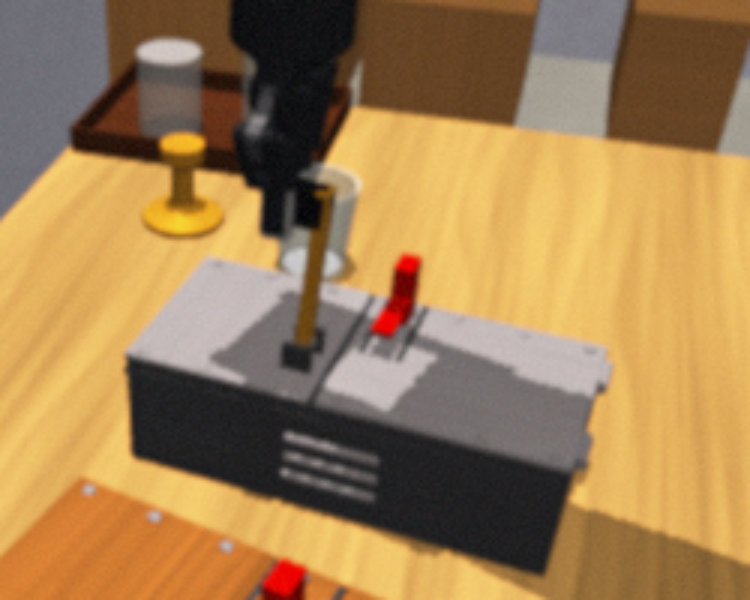

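The side view shows the bar nearly upright, running from its hinge at (303,350) to its tip at (322,190) in the crop, with the tab to the side. I'll push it firmly to the stop.

Emit:
servo_tool(
  moves=[
    [[-0.005,0,0.001,0,0.1],[-0.008,0,0.001,0,0.1],[-0.008,0,0.001,0,0.1]],
  ],
)

```text
time: 7.88
ee_pos: [0.5977, -0.1231, 0.1981]
tool_rot: [0.05, 0.999, -0.0, 0.001]
force: [-2.1, 2.2, 6.5]
width: 0.0157
grasp_force: 32.9
```

Emit:
servo_tool(
  moves=[
    [[-0.005,0,0.001,0,0.1],[-0.008,0,0.001,0,0.1],[-0.008,0,0.001,0,0.1]],
  ],
)

```text
time: 8.25
ee_pos: [0.5983, -0.1232, 0.1976]
tool_rot: [0.05, 0.999, 0.0, -0.009]
force: [-34.2, 4.2, 23.4]
width: 0.016
grasp_force: 34.7
```

```bash
python3 - <<'E'
from h import *
im=capture("side"); p=camera_params("side")
def proj(w):
    c=np.linalg.inv(p["T"])@np.r_[w,1]; return np.array([p["cx"]-p["fx"]*c[0]/c[2], p["cy"]+p["fy"]*c[1]/c[2]])
C=np.array([.524,-.1445]);y=-.107;R=np.array([[np.cos(y),-np.sin(y)],[np.sin(y),np.cos(y)]])
def cs(x,yy,z): return np.r_[C+R@[x,yy],z]
for n,q in dict(hinge=(.04,.03,.112),top_near=(.035,.038,.237),top_far=(.045,.038,.237),bot_near=(.035,.038,.13),bot_far=(.045,.038,.13)).items(): print(n,proj(cs(*q)), (proj(cs(*q))-[310,90])*6)
cv2.imwrite("pics/s3.png",cv2.resize(im[90:190,310:430],None,fx=6,fy=6))
E
```

```text
hinge [351.80233881 175.39652522] [250.81403288 512.37915133]
top_near [356.84681216 124.31864882] [281.08087298 205.91189294]
top_far [351.89213177 123.31994721] [251.35279059 199.91968323]
bot_near [353.32379315 170.85771819] [259.94275887 485.14630915]
bot_far [348.79495979 169.77259127] [232.76975876 478.63554763]
```

View pics/s3.png

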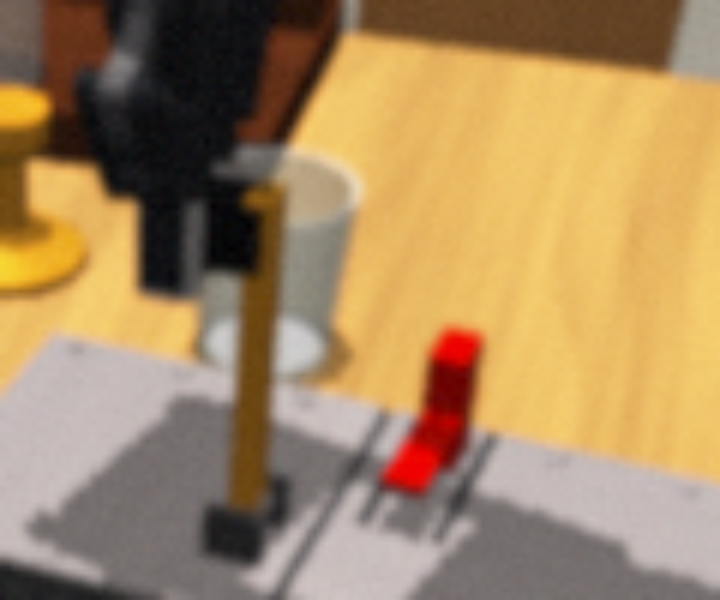

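Force jumped to 34 N, so it is against the stop, and the bar's edges match the projected upright ones. I'll ease off, open, and leave straight up.

Emit:
servo_tool(
  moves=[
    [[0.006,0,0,0,0.1],[0.006,0,0,0,0.6],[0.006,0,0,0,0.6],[0.006,0,0,0,0.6],[0.006,0,0,0,0.6],[0.006,0,-0.05,0,0.6],[0.006,0,-0.1,0,0.6],[0.006,0,-0.14,0,0.6],[0.006,0,-0.14,0,0.6]],
  ],
)

```text
time: 9.43
ee_pos: [0.6007, -0.1237, 0.3401]
tool_rot: [0.05, 0.999, -0.001, 0.004]
force: [0.5, 0.0, -0.6]
width: 0.0513
grasp_force: 0.0
```

```bash
python3 - <<'E'
from h import *
im=capture("side"); cv2.imwrite("pics/s4.png",cv2.resize(im[90:190,310:430],None,fx=6,fy=6)); print(get_obs()["force"])
E
```

```text
[ 0.59172326 -0.37246115 -1.21443969]
```

View pics/s4.png

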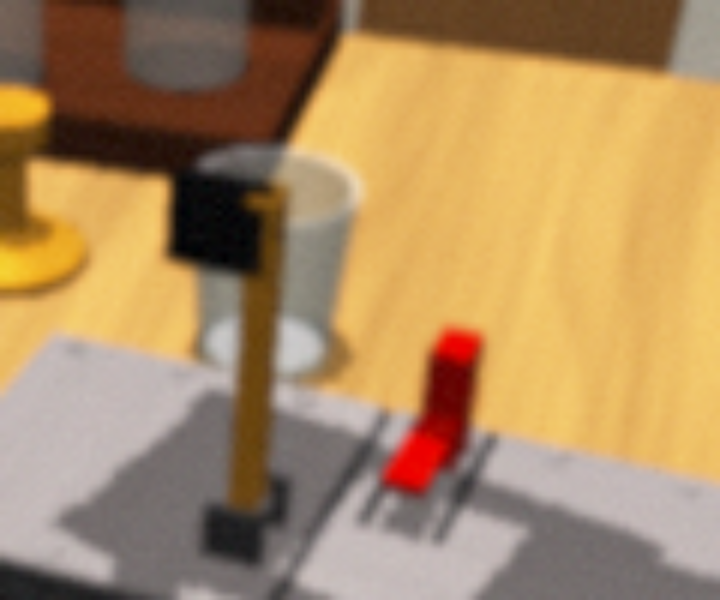

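The bar still stands upright at the same pixels (foot near (248,500), tip near (268,190)). The tab is clear to the side and the gripper is out of contact.

```bash
python3 -c "
from workcell import *
print(hand_in())"
```

```text
the job is handed in; nothing more can be done
None
```

The steel case is unlatched and handed in at about 9.5 s: the red tab was slid to its stop, then the latch bar was swung upright and released, and the wood-lidded case was not touched.

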